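# Take the feed roller out of a paper folder

### The arm

A 7-joint arm with a two-finger parallel gripper is mounted at the origin on the work surface. World frame = base frame: x ahead of the robot, y to its left, z up, the work surface at z = 0. Lengths are in m, angles in rad, forces in N, time in s.
With the tool pointing down it reaches from about 0.4 to 0.85 m from the base axis. Payload 10.4 kg.
Tool frame: the origin (TCP) lies where the fingers leave the gripper's body, on its centre line; the fingertips stand 73 mm ahead of it and the grasp point (between the pads) lies 54 mm ahead of it; z points along the fingers, y is the direction in which the jaws open and shut (so a half turn about z gives the same grasp; the last joint's range is limited). The gripper opens to 85 mm and grips with 20 to 120 N. Pads are 22 mm wide; open, the fingers measure 114 mm over their backs; the gripper's body (76 mm by 85 mm) begins 54 mm behind the grasp point. The pads swing forward as they close: fully open they stand 13 mm farther back than shut.
Start: joints at [-1.338, 0.332, -0.065, 1.46, 0.022, 1.35, -0.088], TCP at [0.158, 0.605, 0.304] pointing down, gripper open.
Joint ranges: [-2.6, 2.6], [-0.5, 2.12], [-1.47, 1.34], [0.16, 2.42], [-1.27, 4.41], [0.06, 2.06], [-2.6, 2.6]. Speed limits (rad/s): [2.22, 2.22, 2.79, 2.79, 3.14, 3.14, 3.14].

### API

Orientations are given as a unit quaternion [x, y, z, w].
In Python, from workcell import get_obs, camera, camera_model, hand_in gives the robot as it stands.
- The arm moves only by the shell command python3 -m crank 'ROWS' [FORCE]. ROWS is text: rows parted by semicolons, each of 7 numbers parted by spaces: the shift along the tool's x, y, z in units of 40 mm (1.0 is 40 mm), then the turn, a rotation vector about the tool's x, y, z in units of 8 degrees (1.0 is 8 degrees), then the finger opening in mm, from 0 to 85.4. In form: x y z ax ay az jaw; .... A call has exactly 10 rows; each row shifts and turns the pose as measured when the row begins, along the tool's axes as they then stand; what a row does not reach is not made up. A row lasts 1/10 s, in which the tool goes at most 50 mm and 8.59 degrees, less where a joint would pass 70% of its speed; a pose out of reach is approached as far as the arm can. A call is refused whole if a number of a shift passes 1 or a number of a turn 1, either way. A call with a gripper value outside its range is refused whole. The fingers move at their own pace and stop on an object; FORCE is the grip in N (left out, the last holds). Time passes only in rows, so rows that do not move let the fingers close, or fill a call up. It gives the time, the measured TCP pose, the force and the opening at its end, in the units of the state.
- get_obs(): the state, without advancing time (a new reading comes with each control period).
- camera(name): name is "scene" or "top" or "wrist"; returns (picture, depth): 400x640x3 uint8, red, green, blue; 400x640 float32, m along the optical axis (not along the pixel's ray), 0 where there is no reading.
- camera_model(name): a dict with "fx", "fy", "cx", "cy" (pixels), "position" and "rotation" of the camera in the world; the wrist camera has in their place "hand_eye" (4x4, takes a point from camera to tool coordinates, whose origin is the TCP and whose axes are the flange's). Camera axes: x right, y up, looking along -z (the intrinsics and any distortion apply to the point x, -y, -z); pixel columns grow to the right and rows downward; lengths in m; the calibration is good to about 2 mm. The wrist camera is an equidistant fisheye: a pixel r from the principal point sees the ray r / f radians off the axis. A picture is of the moment at which its call begins: read the wrist's pose just before it. camera_model takes no time and is no camera call.
- hand_in(): hands the job in, once; it reports no verdict.
The state is a dict: "clock": time; "joint_pos": joint angles; "joint_velocities": joint speeds; "tau": joint torques, N m; "position": TCP position; "ee_rot": TCP orientation; "ft_force": force on the tool from outside, world axes, zero at the start; "torque": the same for the moment, N m; "grip_width": opening from 0.0 (shut) to 1.0 (fully open).
Only numpy, scipy, OpenCV 4.12 (cv2) and the standard library are available. Lean on these libraries where they do the work, as an engineer would, in place of code of your own. Each camera call takes 0.05 s, during which the arm holds its last target.

### The job

The paper folder's feed roller is due for cleaning. First lift the orange bearing cap off and put it in the large round recess of the blue parts tray, rim down, so that its greased inside stays clean and it cannot roll away. Then take the roller out through the hatch: it is longer than the hatch, so slide it to one side, tilt it and draw it out end first; finish while still holding it in the gripper, steady, with the whole roller a few centimetres above the machine, and leave the bottle, screwdriver and tape roll where they are.

Things in the scene. Friction and masses are not known exactly. Their poses are not given: they have to be found in the camera images.
- machine: Desktop paper folder, grey and white, fixed, hatch open on top. Origin on the table under its middle; z up, y along the roller towards the capped end. Hatch: 250 mm along y (-125 to 125), 140 mm across (x -70 to 70), deck 50 mm high. Covers beside it (|x| 70 to 130) are 112 mm high. Outside: a paper table 101 mm high out to x = 297, paper on it to 104 mm; a tray 33 mm high out to x = -217.
- window_cap (a point): Middle of the window in the side housing at the capped end (the machine's y = 125, 96 mm high), machine axes. Each hollow housing covers |y| 125 to 205, |x| up to 130, top 140 mm high. The window, in the 5 mm wall facing the hatch, is 48 mm wide in x and 68 to 125 mm high; behind it is free space to |y| = 200 for the shaft end, under a roof 125 to 140 mm high.
- window_drive (a point): Middle of the same window in the other, equal side housing (the machine's y = -125, 96 mm high), machine axes.
- bearing_cap (a point): Bottom of the groove of the U-shaped bearing under the cap (the machine's y = 94), 79 mm high, machine axes. Bearing: 14 mm along y, 28 mm across; groove 14 mm wide along y, open upward between cheeks whose tops are 85 mm high. A like bearing without cap is at y = -94.
- roller_center (a point): Middle of the feed roller, on its axis, 85 mm high as it lies in the bearings. Steel shaft 12 mm in diameter, 290 mm long along its own y, with a black rubber tyre 28 mm in diameter and 132 mm long around its middle; about 0.35 kg, loose. At first about 20 mm of shaft reaches into each side housing. It may be turned any way about its own axis.
- roller_end_cap (a point): Centre of the roller's end face at the capped end (its own y = +145 mm).
- roller_end_drive (a point): Centre of the roller's other end face (its own y = -145 mm).
- cap_center (a point): Middle of the orange bearing cap: round, 42 mm in diameter, 33 mm high, this point half-way up; z up when the rim is down. It starts rim down over the bearing, rim 79 mm and top 112 mm high, loose: it lifts straight off. Rim notched where the shaft passes (its own y); the upper 20 mm is solid. 60 g.
- pocket (a point): Centre of the floor of the large round recess in the blue parts tray (fixed, 110 x 150 x 18 mm high): recess 47 mm in diameter and 7 mm deep, floor 11 mm above the table, z up. The tray's other two recesses are 30 mm in diameter, 73 mm from the large one's centre, with small screws in them.
- cleaner: Bottle of roller cleaner, 52 mm in diameter, 130 mm high, standing; origin under its base. To be left alone.
- screwdriver: Screwdriver with a green handle, 180 mm long, lying along its own x; to be left alone.
- tape: Roll of parcel tape, 90 mm in diameter, 48 mm high, lying flat; origin under its centre. To be left alone.
There are look-alikes about, which are no part of the job. Of the things shaped like the part that bears cap_center, the orange one is meant.

How it is judged:
By the outcome, as a careful person would: the job done as asked, in the order asked, and still so for the second after the job is handed in, while the arm keeps its last pose, push and grip.
It also fails if it takes over 58 s, if anything falls off the work surface, if the arm or the gripper's body presses on something with over 40 N, if the wrist force passes 120 N, or if a joint passes its speed limit or range.

## Working session

There is one attempt and no reset: what is moved stays moved. The work goes in short steps, Python scripts to look and compute and a shell command to move; the robot and the scene stay as the last step left them, time stands still between calls to the robot, and variables do not carry over. Pictures are saved under pics/ and viewed, and the job is handed in when it is done.

```bash
ls; mkdir -p pics
python3 - <<'E'
from workcell import get_obs,camera,camera_model
import cv2,numpy as np
o=get_obs();print({k:np.round(v,3).tolist() for k,v in o.items()})
for n in("scene","top"):
    m=camera_model(n);print(n,m)
    p,d=camera(n);np.save(f"pics/{n}0_d.npy",d);cv2.imwrite(f"pics/{n}0.png",p[:,:,::-1])
print(camera_model("wrist"))
E
```

```text
pics
{'clock': 0.0, 'joint_pos': [-1.338, 0.333, -0.065, 1.461, 0.022, 1.35, -0.089], 'joint_velocities': [0.001, -0.001, -0.001, 0.0, 0.0, 0.001, 0.001], 'tau': [-0.001, -62.543, 0.049, -39.162, 0.016, 0.01, -0.0], 'position': [0.158, 0.604, 0.303], 'ee_rot': [0.128, 0.992, -0.001, -0.0], 'ft_force': [-0.097, 0.043, -0.114], 'torque': [-0.025, 0.043, -0.04], 'grip_width': 1.003}
scene {'fx': 395.206325618661, 'fy': 395.206325618661, 'cx': 314.44517088440836, 'cy': 201.91648798933895, 'position': array([0.91261188, 0.25548939, 0.8894468 ]), 'rotation': array([0.11734475, 0.25402356, 0.86461121, 0.41731248])}
top {'fx': 496.8360301406779, 'fy': 496.8360301406779, 'cx': 315.21409440475287, 'cy': 196.3092814977782, 'position': array([ 0.40150947, -0.04217465,  1.56699397]), 'rotation': array([ 0.02877261, -0.0393679 , -0.70149763,  0.71100167])}
{'fx': 309.70691628693146, 'fy': 309.70691628693146, 'cx': 319.0707067290264, 'cy': 198.19642566895064, 'hand_eye': array([[-4.00578444e-04,  9.46158822e-01,  3.23702523e-01,
         8.36086514e-02],
       [ 9.99999908e-01,  3.29314659e-04,  2.74926610e-04,
         8.89095669e-04],
       [ 1.53524252e-04,  3.23702603e-01, -9.46158867e-01,
        -6.91842797e-02],
       [ 0.00000000e+00,  0.00000000e+00,  0.00000000e+00,
         1.00000000e+00]])}
```

View pics/scene0.png

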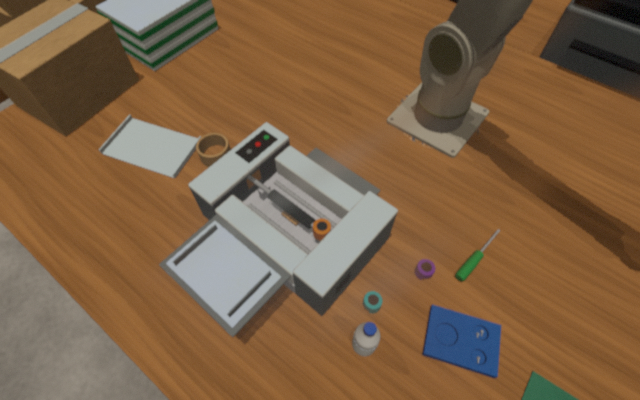

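View pics/top0.png

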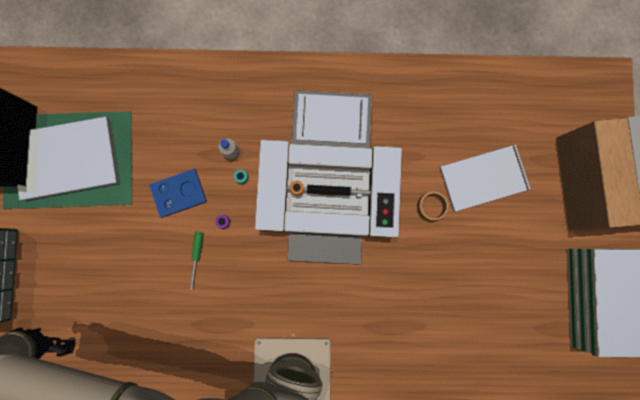

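The top view has world +x up and +y left. The machine is at about (330,190) with the orange cap at (297,188). The blue tray is at (178,193), with its large recess at (187,187). Next I'll enlarge these areas.

```bash
cat > h.py <<'E'
import numpy as np,cv2
from scipy.spatial.transform import Rotation as R
from workcell import get_obs,camera,camera_model
def pw(n,u,v,d):
    m=camera_model(n);c=np.array([(u-m['cx'])/m['fx']*d,-(v-m['cy'])/m['fy']*d,-d])
    return R.from_quat(m['rotation']).apply(c)+m['position']
def pz(n,u,v,z):
    m=camera_model(n);o=m['position'];r=pw(n,u,v,1.0)-o
    return o+r*(z-o[2])/r[2]
def proj(n,P):
    m=camera_model(n);c=R.from_quat(m['rotation']).inv().apply(np.array(P)-m['position'])
    return np.array([m['cx']+m['fx']*c[0]/-c[2],m['cy']-m['fy']*c[1]/-c[2]])
def wproj(P,o):
    m=camera_model('wrist');H=m['hand_eye']
    t=R.from_quat(o['ee_rot']).inv().apply(np.array(P)-o['position'])
    c=H[:3,:3].T@(t-H[:3,3]);x,y,z=c[0],-c[1],-c[2]
    th=np.arctan2(np.hypot(x,y),z);s=m['fx']*th/np.hypot(x,y)
    return np.array([m['cx']+s*x,m['cy']+s*y])
def wray(u,v,o):
    m=camera_model('wrist');H=m['hand_eye']
    dx,dy=u-m['cx'],v-m['cy'];r=np.hypot(dx,dy);th=r/m['fx']
    c=np.array([np.sin(th)*dx/r,-np.sin(th)*dy/r,-np.cos(th)])
    Q=R.from_quat(o['ee_rot']);return Q.apply(H[:3,3])+o['position'],Q.apply(H[:3,:3]@c)
def wz(u,v,z,o):
    p,r=wray(u,v,o);return p+r*(z-p[2])/r[2]
E
python3 - <<'E'
import cv2
for n,(x0,y0,x1,y1),k in [("top",(250,130,410,245),5),("top",(145,130,255,230),6),("scene",(180,120,400,310),3.6)]:
    p=cv2.imread(f"pics/{n}0.png")[y0:y1,x0:x1]
    cv2.imwrite(f"pics/{n}0_{x0}.png",cv2.resize(p,None,fx=k,fy=k,interpolation=cv2.INTER_CUBIC))
E
```

```text
(no output)
```

View pics/top0_250.png

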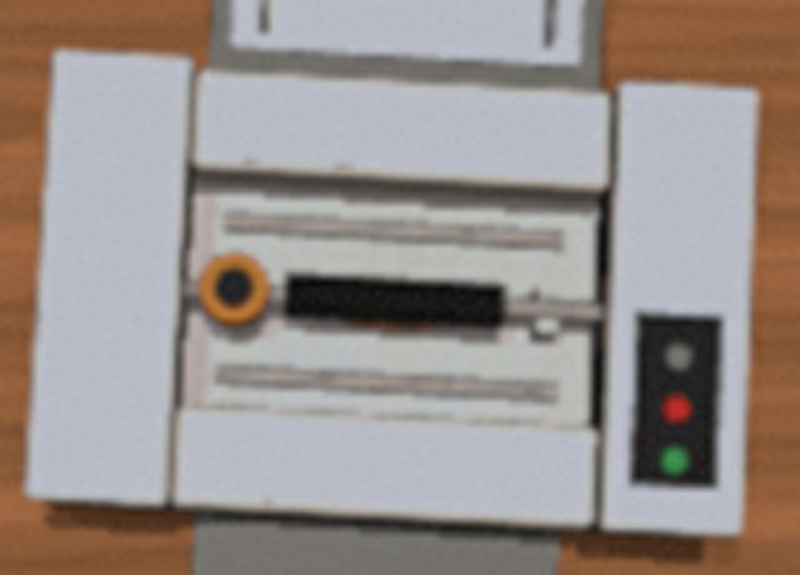

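View pics/top0_145.png

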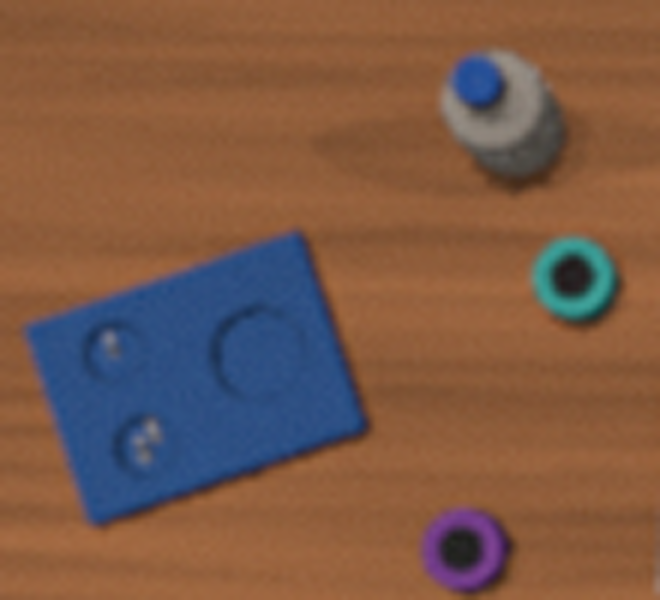

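View pics/scene0_180.png

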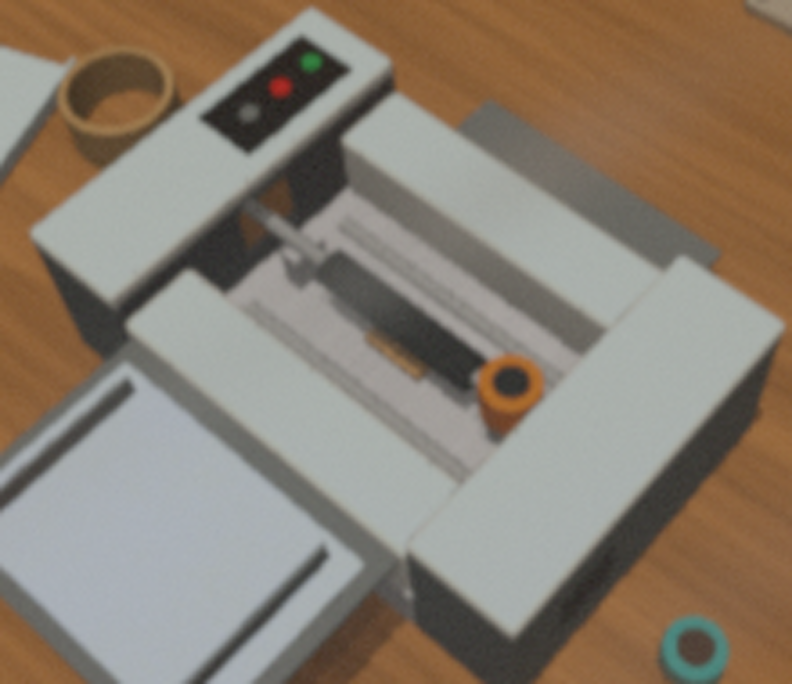

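```bash
cat >> h.py <<'E'
def f(n,x0,y0,k,u,v,z): return pz(n,x0+(u+.5)/k-.5,y0+(v+.5)/k-.5,z)
def fit2(A,B):
    A,B=np.array(A),np.array(B);a,b=A-A.mean(0),B-B.mean(0)
    th=np.arctan2((a[:,0]*b[:,1]-a[:,1]*b[:,0]).sum(),(a*b).sum());c,s=np.cos(th),np.sin(th)
    M=np.array([[c,-s],[s,c]]);t=B.mean(0)-M@A.mean(0);return th,t,B-(A@M.T+t)
E
python3 - <<'E'
from h import *
px=[(55,50),(192,60),(168,508),(26,497),(617,82),(758,90),(742,535),(603,527)]
mm=[(.13,.205),(.13,.125),(-.13,.125),(-.13,.205),(.13,-.125),(.13,-.205),(-.13,-.205),(-.13,-.125)]
B=[f("top",250,130,5,u,v,.14)[:2] for u,v in px]
th,t,r=fit2(mm,B);print("machine",np.degrees(th),t,np.round(r*1e3,1).tolist())
M=np.array([[np.cos(th),-np.sin(th)],[np.sin(th),np.cos(th)]])
print("cap expected",M@[0,.094]+t)
c=f("top",250,130,5,235,288,.112);print("cap top",c, "machine", M.T@(c[:2]-t))
for nm,u,v in[("tyreL",288,295),("tyreR",503,305),("shaftR",600,313)]:
    c=f("top",250,130,5,u,v,.085 if 's' in nm[0] else .095);print(nm,M.T@(c[:2]-t))
# scene cap
c=f("scene",180,120,3.6,511,381,.112);print("cap scene",c,M.T@(c[:2]-t))
px=[(26,328),(300,232),(370,430),(97,525)]
B=[f("top",145,130,6,u,v,.018)[:2] for u,v in px]
print("tray",np.round(B,4).tolist(),[np.linalg.norm(B[i]-B[i-1]) for i in range(4)])
print("pocket",f("top",145,130,6,260,353,.016),f("top",145,130,6,113,354,.016),f("top",145,130,6,142,445,.016))
print("teal",f("top",145,130,6,575,280,.033),"purple",f("top",145,130,6,465,548,.033),"bottle cap",f("top",145,130,6,478,82,.13))
d=np.load("pics/top0_d.npy");print(d[188,297],pw("top",297,188,d[188,297]),pw("top",187,187,d[187,187]))
E
```

```text
machine -2.165906955013287 [ 0.56453015 -0.1014428 ] [[1.2, -0.0], [-0.5, 0.1], [-1.4, -0.7], [0.8, 0.7], [-0.1, 1.7], [-0.5, -0.9], [-0.0, -0.5], [0.5, -0.5]]
cap expected [ 0.56808272 -0.00750996]
cap top [ 0.56854591 -0.00792631  0.112     ] machine [0.0004786  0.09360145]
tyreL [-0.00012884  0.06231141]
tyreR [ 0.00057604 -0.06609971]
shaftR [-8.39957524e-05 -1.25403597e-01]
cap scene [ 0.56921568 -0.00738831  0.112     ] [0.00112756 0.09416438]
tray [[0.5819, 0.4555], [0.6345, 0.3152], [0.5312, 0.2752], [0.4799, 0.4143]] [np.float64(0.11005003517362515), np.float64(0.14982381021814545), np.float64(0.1108414447612695), np.float64(0.14828729316568015)]
pocket [0.570807   0.33413452 0.016     ] [0.56917943 0.41040537 0.016     ] [0.52184381 0.39341276 0.016     ]
teal [0.60932176 0.16895692 0.033     ] purple [0.46983917 0.2214984  0.033     ] bottle cap [0.69290176 0.20547496 0.13      ]
1.4587123 [ 0.56565642 -0.0092499   0.11672905] [0.57650151 0.33994574 0.00460182]
```

```bash
cat >> h.py <<'E'
TH=np.radians(-2.166);TM=np.array([.56453,-.10144])
def m2w(x,y,z): c,s=np.cos(TH),np.sin(TH);return np.array([TM[0]+c*x-s*y,TM[1]+s*x+c*y,z])
def w2m(p): c,s=np.cos(TH),np.sin(TH);q=np.array(p[:2])-TM;return np.array([c*q[0]+s*q[1],-s*q[0]+c*q[1],p[2]])
def down(yaw,tilt=0):
    # tool x along world yaw direction, z down; tilt: turn about tool y (deg)
    X=np.array([np.cos(yaw),np.sin(yaw),0]);Z=np.array([0,0,-1.]);Y=np.cross(Z,X)
    return R.from_matrix(np.c_[X,Y,Z])*R.from_rotvec([0,np.radians(tilt),0])
MY=TH+np.pi/2
def plan(P,Q,n):
    o=get_obs();q0=R.from_quat(o['ee_rot']);rv=(q0.inv()*Q).as_rotvec();d=np.array(P)-o['position']
    print('total mm tool',np.round(q0.inv().apply(d)*1e3,1),'turn deg',np.round(np.degrees(rv),2))
    for i in range(n):
        q=q0*R.from_rotvec(rv*i/n)
        print(' '.join('%.2f'%x for x in np.r_[q.inv().apply(d/n)/.04,np.degrees(rv)/n/8]),end='; ')
    print()
def st():
    o=get_obs();e=R.from_quat(o['ee_rot']).as_matrix()
    print('t',round(o['clock'],2),'pos',np.round(o['position'],4),'m',np.round(w2m(o['position'])*1e3,1),'x',np.round(e[:,0],3),'z',np.round(e[:,2],3),'F',np.round(o['ft_force'],1),'g',round(o['grip_width'],3));return o
E
python3 - <<'E'
from h import *
plan([.5683,-.0076,.24],down(MY),20)
E
```

```text
total mm tool [-551.7 -488.3   63.9] turn deg [-6.000e-02  5.000e-02  7.751e+01]
-0.69 -0.61 0.08 -0.00 0.00 0.48; -0.73 -0.56 0.08 -0.00 0.00 0.48; -0.77 -0.51 0.08 -0.00 0.00 0.48; -0.80 -0.46 0.08 -0.00 0.00 0.48; -0.83 -0.40 0.08 -0.00 0.00 0.48; -0.85 -0.35 0.08 -0.00 0.00 0.48; -0.87 -0.29 0.08 -0.00 0.00 0.48; -0.89 -0.23 0.08 -0.00 0.00 0.48; -0.91 -0.17 0.08 -0.00 0.00 0.48; -0.91 -0.11 0.08 -0.00 0.00 0.48; -0.92 -0.04 0.08 -0.00 0.00 0.48; -0.92 0.02 0.08 -0.00 0.00 0.48; -0.92 0.08 0.08 -0.00 0.00 0.48; -0.91 0.14 0.08 -0.00 0.00 0.48; -0.90 0.20 0.08 -0.00 0.00 0.48; -0.88 0.26 0.08 -0.00 0.00 0.48; -0.86 0.32 0.08 -0.00 0.00 0.48; -0.84 0.38 0.08 -0.00 0.00 0.48; -0.81 0.44 0.08 -0.00 0.00 0.48; -0.78 0.49 0.08 -0.00 0.00 0.48;
```

```bash
python3 -m crank '-0.7 -0.6 0 0 0 0.5 85; -0.75 -0.55 0 0 0 0.5 85; -0.8 -0.5 0 0 0 0.5 85; -0.8 -0.45 0 0 0 0.5 85; -0.85 -0.4 0 0 0 0.5 85; -0.85 -0.35 0 0 0 0.5 85; -0.9 -0.3 0 0 0 0.5 85; -0.9 -0.25 0 0 0 0.5 85; -0.9 -0.2 0 0 0 0.5 85; -0.9 -0.1 0 0 0 0.5 85'
python3 - <<'E'
from h import *
st();plan([.5683,-.0076,.24],down(MY),10)
E
```

```text
clock: 1.1
position: [0.3623, 0.2834, 0.2988]
ee_rot: [0.467, 0.884, -0.004, -0.001]
ft_force: [1.3, 0.0, 0.5]
grip_width: 0.993
t 1.1 pos [0.3623 0.2834 0.2988] m [-216.6  376.9  298.8] x [-0.564  0.826 -0.002] z [-0.006 -0.006 -1.   ] F [1.3 0.  0.5] g 0.993
total mm tool [-356.4    6.6   59.3] turn deg [-0.44  0.24 36.48]
-0.89 0.02 0.15 -0.01 0.00 0.46; -0.89 0.07 0.15 -0.01 0.00 0.46; -0.88 0.13 0.15 -0.01 0.00 0.46; -0.87 0.19 0.15 -0.01 0.00 0.46; -0.86 0.24 0.15 -0.01 0.00 0.46; -0.84 0.29 0.15 -0.01 0.00 0.46; -0.82 0.35 0.15 -0.01 0.00 0.46; -0.80 0.40 0.15 -0.01 0.00 0.46; -0.77 0.45 0.15 -0.01 0.00 0.46; -0.74 0.50 0.15 -0.01 0.00 0.46;
```

```bash
python3 -m crank '-0.9 0 0.15 0 0 0.5 85; -0.9 0.05 0.15 0 0 0.5 85; -0.9 0.15 0.15 0 0 0.5 85; -0.9 0.2 0.15 0 0 0.5 85; -0.9 0.25 0.15 0 0 0.5 85; -0.85 0.3 0.15 0 0 0.5 85; -0.85 0.35 0.15 0 0 0.5 85; -0.8 0.4 0.15 0 0 0.5 85; -0.8 0.45 0.15 0 0 0.5 85; -0.75 0.5 0.15 0 0 0.5 85'
python3 - <<'E'
from h import *
o=st();plan([.5683,-.0076,.24],down(MY),4)
p,d=camera('wrist');cv2.imwrite('pics/w1.png',p[:,:,::-1])
print(wproj(m2w(0,.094,.112),o))
E
```

```text
clock: 2.1
position: [0.564, -0.0372, 0.2366]
ee_rot: [0.751, 0.661, -0.004, -0.0]
ft_force: [0.8, 0.5, -0.4]
grip_width: 0.993
t 2.1 pos [ 0.564  -0.0372  0.2366] m [ -2.9  64.2 236.6] x [ 0.127  0.992 -0.005] z [-0.006 -0.005 -1.   ] F [ 0.8  0.5 -0.4] g 0.993
total mm tool [29.9  0.5 -3.6] turn deg [-0.32  0.29 -5.13]
0.19 0.00 -0.02 -0.01 0.01 -0.16; 0.19 0.01 -0.02 -0.01 0.01 -0.16; 0.19 0.01 -0.02 -0.01 0.01 -0.16; 0.19 0.02 -0.02 -0.01 0.01 -0.16; 
[320.53257168 179.93933537]
```

View pics/w1.png

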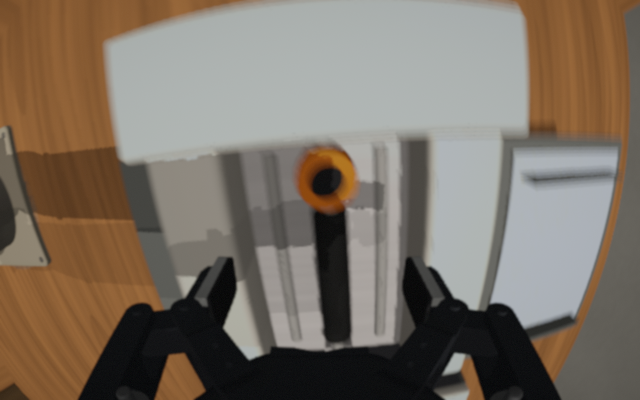

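The wrist view shows the cap top at about (326,180), against a predicted (320.5,180). I'll align the yaw, move over the cap and then measure again with the arm at rest.

```bash
python3 -m crank '0.25 0 0.2 0 0 -0.2 85; 0.25 0 0.2 0 0 -0.2 85; 0.2 0 0.2 0 0 -0.2 85; 0 0 0.2 0 0 0 85; 0 0 0 0 0 0 85; 0 0 0 0 0 0 85; 0 0 0 0 0 0 85; 0 0 0 0 0 0 85; 0 0 0 0 0 0 85; 0 0 0 0 0 0 85'
python3 - <<'E'
from h import *
o=st();plan([.5683,-.0076,.155],down(MY),4)
p,d=camera('wrist');cv2.imwrite('pics/w2.png',p[:,:,::-1])
print(wproj(m2w(0,.094,.112),o))
E
```

```text
clock: 3.15
position: [0.5672, -0.0118, 0.2002]
ee_rot: [0.723, 0.691, -0.005, -0.0]
ft_force: [0.6, 0.0, -0.4]
grip_width: 0.997
t 3.15 pos [ 0.5672 -0.0118  0.2002] m [ -0.7  89.7 200.2] x [ 0.044  0.999 -0.008] z [-0.008 -0.007 -1.   ] F [ 0.6  0.  -0.4] g 0.997
total mm tool [ 4.6  1.3 45.1] turn deg [-0.43  0.43 -0.38]
0.03 0.01 0.28 -0.01 0.01 -0.01; 0.03 0.01 0.28 -0.01 0.01 -0.01; 0.03 0.01 0.28 -0.01 0.01 -0.01; 0.03 0.01 0.28 -0.01 0.01 -0.01; 
[321.3142272 240.8534756]
```

View pics/w2.png

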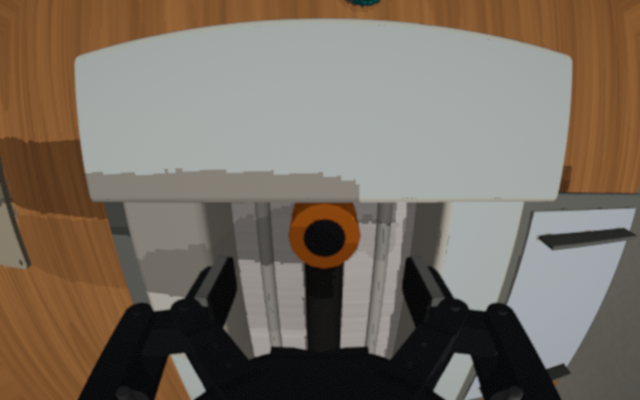

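The cap is centred at about (324,237), within 2 mm of prediction, so I'll descend and grip.

```bash
python3 - <<'E'
from h import *
print(wz(324,237,.112,get_obs()))
E
python3 -m crank '0.05 0 0.25 -0.03 0.03 0 85; 0.05 0 0.25 -0.02 0.02 0 85; 0 0 0.25 0 0 0 85; 0 0 0.25 0 0 0 85; 0 0 0.15 0 0 0 85; 0 0 0 0 0 0 85; 0 0 0 0 0 0 40; 0 0 0 0 0 0 30; 0 0 0 0 0 0 30; 0 0 0 0 0 0 30' 30
python3 - <<'E'
from h import *
o=st()
E
```

```text
[ 0.56974258 -0.00516485  0.112     ]
clock: 4.2
position: [0.5677, -0.0079, 0.1499]
ee_rot: [0.723, 0.691, 0.0, 0.0]
ft_force: [1.1, -0.4, -0.6]
grip_width: 0.484
t 4.2 pos [ 0.5677 -0.0079  0.1499] m [ -0.4  93.6 149.9] x [ 0.045  0.999 -0.   ] z [ 0.001 -0.    -1.   ] F [ 1.1 -0.4 -0.6] g 0.484
```

The cap is gripped at 41 mm, but this low the fingertips would hit the tray before the cap seats. I'll regrip 13 mm higher.

```bash
python3 -m crank '0 0 0 0 0 0 60; 0 0 0 0 0 0 60; 0 0 -0.2 0 0 0 60; 0 0 -0.12 0 0 0 60; 0 0 0 0 0 0 60; 0 0 0 0 0 0 35; 0 0 0 0 0 0 30; 0 0 0 0 0 0 30; 0 0 0 0 0 0 30; 0 0 0 0 0 0 30' 40
python3 - <<'E'
from h import *
o=st()
E
```

```text
clock: 5.2
position: [0.5678, -0.0079, 0.1649]
ee_rot: [0.723, 0.691, 0.001, 0.001]
ft_force: [-0.6, 0.3, 2.5]
grip_width: 0.482
t 5.2 pos [ 0.5678 -0.0079  0.1649] m [ -0.3  93.6 164.9] x [0.045 0.999 0.   ] z [ 0.002  0.    -1.   ] F [-0.6  0.3  2.5] g 0.482
```

```bash
python3 -m crank '0 0 -0.3 0 0 0 30; 0 0 -0.5 0 0 0 30; 0 0 -0.6 0 0 0 30; 0 0 -0.6 0 0 0 30; 0 0 -0.5 0 0 0 30; 0 0 -0.2 0 0 0 30; 0.3 0 0 0 0 0 30; 0.6 0 0 0 0 0 30; 0.8 0 0 0 0 0 30; 0.9 0 0 0 0 0 30'
python3 - <<'E'
from h import *
o=st();plan([.571,.334,.25],down(MY),8)
E
```

```text
clock: 6.2
position: [0.5699, 0.0949, 0.2767]
ee_rot: [0.726, 0.687, -0.003, -0.001]
ft_force: [0.6, -0.5, 0.7]
grip_width: 0.474
t 6.2 pos [0.5699 0.0949 0.2767] m [ -2.  196.4 276.7] x [ 0.055  0.998 -0.003] z [-0.005 -0.002 -1.   ] F [ 0.6 -0.5  0.7] g 0.474
total mm tool [238.9 -12.   26.1] turn deg [-0.3   0.15 -1.01]
0.75 -0.04 0.08 -0.00 0.00 -0.02; 0.75 -0.04 0.08 -0.00 0.00 -0.02; 0.75 -0.03 0.08 -0.00 0.00 -0.02; 0.75 -0.03 0.08 -0.00 0.00 -0.02; 0.75 -0.03 0.08 -0.00 0.00 -0.02; 0.75 -0.03 0.08 -0.00 0.00 -0.02; 0.75 -0.03 0.08 -0.00 0.00 -0.02; 0.75 -0.03 0.08 -0.00 0.00 -0.02;
```

```bash
python3 -m crank '0.9 0 0 0 0 -0.03 30; 0.9 -0.1 0.1 -0.02 0.01 -0.03 30; 0.9 -0.1 0.1 -0.02 0.01 -0.03 30; 0.9 -0.1 0.1 0 0 -0.03 30; 0.6 0 0 0 0 0 30; 0.1 0 0 0 0 0 30; 0 0 0 0 0 0 30; 0 0 0 0 0 0 30; 0 0 0 0 0 0 30; 0 0 0 0 0 0 30'
python3 - <<'E'
from h import *
o=st();plan([.571,.334,.25],down(MY),8)
p,d=camera('wrist');cv2.imwrite('pics/w3.png',p[:,:,::-1])
print(wproj([.571,.334,.018],o))
E
```

```text
clock: 7.2
position: [0.5576, 0.2836, 0.253]
ee_rot: [0.717, 0.697, -0.007, -0.003]
ft_force: [0.6, -0.6, -0.1]
grip_width: 0.474
t 7.2 pos [0.5576 0.2836 0.253 ] m [-21.5 384.5 253. ] x [ 0.029  1.    -0.005] z [-0.015 -0.005 -1.   ] F [ 0.6 -0.6 -0.1] g 0.474
total mm tool [50.8 11.9  2.5] turn deg [-0.83  0.29  0.47]
0.16 0.04 0.01 -0.01 0.00 0.01; 0.16 0.04 0.01 -0.01 0.00 0.01; 0.16 0.04 0.01 -0.01 0.00 0.01; 0.16 0.04 0.01 -0.01 0.00 0.01; 0.16 0.04 0.01 -0.01 0.00 0.01; 0.16 0.04 0.01 -0.01 0.00 0.01; 0.16 0.04 0.01 -0.01 0.00 0.01; 0.16 0.04 0.01 -0.01 0.00 0.01; 
[334.6960482  128.98923661]
```

View pics/w3.png

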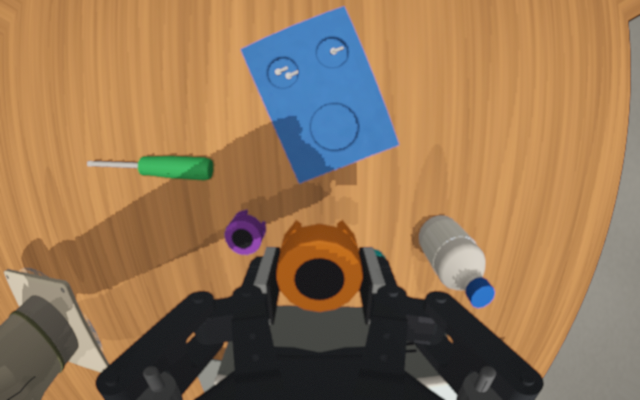

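The recess rim is centred at about (334,127), against a predicted (335,129). I'll enlarge it and refine.

Run:
```python
import cv2
p=cv2.imread('pics/w3.png')[0:200,230:410]
cv2.imwrite('pics/w3c.png',cv2.resize(p,None,fx=3,fy=3,interpolation=cv2.INTER_CUBIC))
p=cv2.imread('pics/w3.png')[215:325,260:380]
cv2.imwrite('pics/w3d.png',cv2.resize(p,None,fx=5,fy=5,interpolation=cv2.INTER_CUBIC))
```

```text
(no output)
```

View pics/w3c.png

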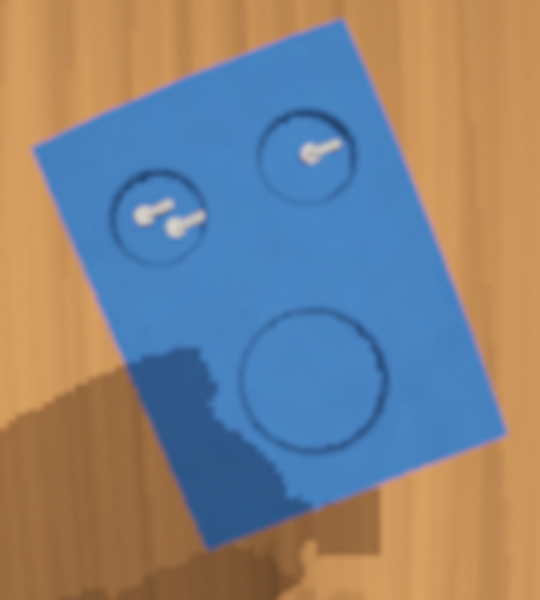

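View pics/w3d.png

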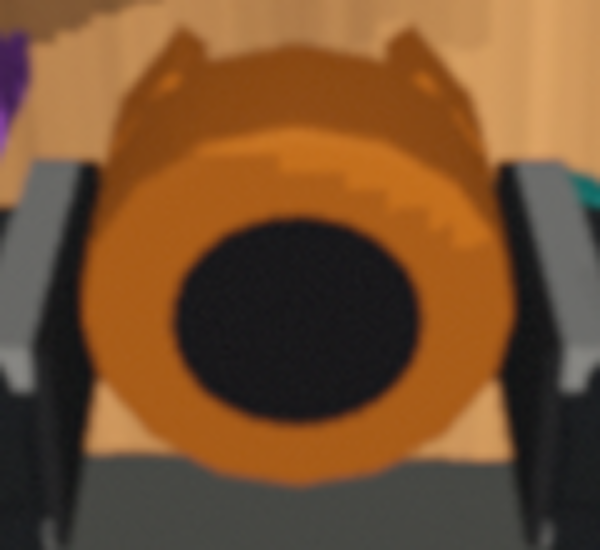

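Run:
```python
from h import *
o=get_obs()
P=[wz(u,v,.018,o) for u,v in[(334.3,126.3),(331.8,52),(282.3,72.3)]]
print(np.round(P,4),np.linalg.norm(P[0]-P[1]),np.linalg.norm(P[0]-P[2]))
cz=o['position'][2]-.0859+.033
Q=R.from_quat(o['ee_rot'])
c=o['position']+Q.apply([0,0,.0529]); print("cap by tool",c,wproj(c,o))
c=wz(319,278.4,cz,o);print("cap by wrist",c,Q.inv().apply(c-o['position']))
px=[(34,148),(345,18),(507,434),(208,550)]
B=np.array([wz(230+(u+.5)/3-.5,(v+.5)/3-.5,.018,o)[:2] for u,v in px])
print(np.round(B,4).tolist(),[np.linalg.norm(B[i]-B[i-1]) for i in range(4)])
```

```text
[[0.5708 0.3365 0.018 ]
 [0.5702 0.4098 0.018 ]
 [0.5221 0.3917 0.018 ]] 0.07328717114152043 0.07353408686075684
cap by tool [0.55691074 0.28318981 0.20014964] [318.8004075  283.39783177]
cap by wrist [0.55709269 0.28607461 0.20014346] [2.88893656e-03 9.59682370e-05 5.28902446e-02]
[[0.482, 0.4187], [0.5841, 0.4573], [0.6354, 0.3179], [0.5336, 0.2795]] [np.float64(0.14844341026301627), np.float64(0.10911393213888643), np.float64(0.14860827499057494), np.float64(0.10886966440488488)]
```

Both cameras agree on a TCP target of about (0.5708, 0.3338). The wrist camera shows the same +2.5 mm bias on the held cap and on the recess, so it cancels.

```bash
python3 -m crank '0.2 0.05 0.2 -0.05 0.02 0.02 30; 0.3 0.1 0.4 -0.05 0.02 0.02 30; 0.3 0.1 0.5 0 0 0 30; 0.3 0.05 0.5 0 0 0 30; 0.15 0 0.5 0 0 0 30; 0 0 0.5 0 0 0 30; 0 0 0.3 0 0 0 30; 0 0 0 0 0 0 30; 0 0 0 0 0 0 30; 0 0 0 0 0 0 30'
python3 - <<'E'
from h import *
o=st();plan([.5708,.3338,.0995],down(MY),1)
E
```

```text
clock: 8.25
position: [0.5743, 0.3353, 0.132]
ee_rot: [0.722, 0.692, 0.004, 0.0]
ft_force: [-0.5, 0.0, -1.0]
grip_width: 0.475
t 8.25 pos [0.5743 0.3353 0.132 ] m [ -6.7 436.8 132. ] x [0.042 0.999 0.005] z [ 0.006  0.005 -1.   ] F [-0.5  0.  -1. ] g 0.475
total mm tool [-1.8 -3.6 32.4] turn deg [ 0.31 -0.28 -0.22]
-0.04 -0.09 0.81 0.04 -0.03 -0.03;
```

```bash
python3 -m crank '-0.04 -0.09 0.2 0.03 -0.03 0 30; 0 0 0.2 0 0 0 30; 0 0 0 0 0 0 30; 0 0 0 0 0 0 30; 0 0 0 0 0 0 30; 0 0 0 0 0 0 30; 0 0 0 0 0 0 30; 0 0 0 0 0 0 30; 0 0 0 0 0 0 30; 0 0 0 0 0 0 30'
python3 - <<'E'
from h import *
o=st();plan([.5708,.3338,.0975],down(MY),1)
p,d=camera('wrist');cv2.imwrite('pics/w4.png',p[:,:,::-1])
p,d=camera('scene');cv2.imwrite('pics/s4.png',cv2.resize(p[290:390,410:520,::-1],None,fx=5,fy=5,interpolation=cv2.INTER_CUBIC))
E
```

```text
clock: 9.25
position: [0.5718, 0.3341, 0.1177]
ee_rot: [0.722, 0.692, 0.003, 0.0]
ft_force: [0.2, 0.1, -0.8]
grip_width: 0.475
t 9.25 pos [0.5718 0.3341 0.1177] m [ -9.2 435.5 117.7] x [0.042 0.999 0.003] z [ 0.005  0.003 -1.   ] F [ 0.2  0.1 -0.8] g 0.475
total mm tool [-0.4 -1.  20.2] turn deg [ 0.26 -0.19 -0.26]
-0.01 -0.03 0.50 0.03 -0.02 -0.03;
```

View pics/w4.png

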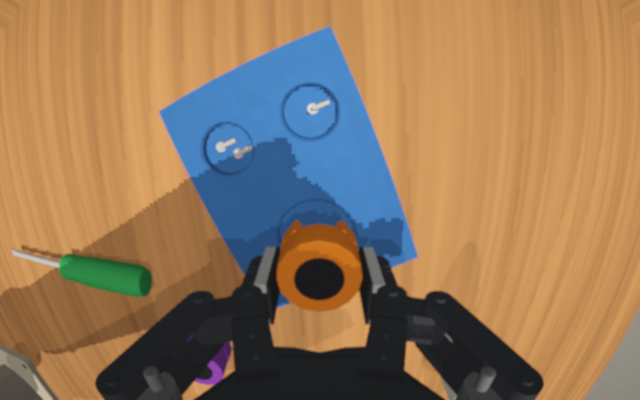

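View pics/s4.png

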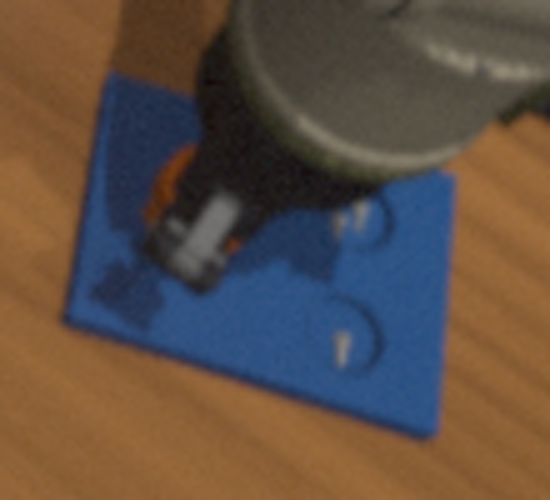

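```bash
python3 -m crank '0 -0.03 0.15 0.03 -0.02 0 30; 0 0 0.15 0 0 0 30; 0 0 0.1 0 0 0 30; 0 0 0.05 0 0 0 30; 0 0 0 0 0 0 30; 0 0 0 0 0 0 30; 0 0 0 0 0 0 30; 0 0 0 0 0 0 30; 0 0 0 0 0 0 30; 0 0 0 0 0 0 30'
python3 - <<'E'
from h import *
o=st();plan([.5708,.3338,.0975],down(MY),1)
E
```

```text
clock: 10.35
position: [0.5704, 0.3341, 0.0978]
ee_rot: [0.722, 0.692, -0.0, -0.0]
ft_force: [-0.5, 0.4, -0.6]
grip_width: 0.476
t 10.35 pos [0.5704 0.3341 0.0978] m [-10.6 435.5  97.8] x [0.042 0.999 0.   ] z [-0.  0. -1.] F [-0.5  0.4 -0.6] g 0.476
total mm tool [-0.3  0.5  0.3] turn deg [-0.02 -0.   -0.26]
-0.01 0.01 0.01 -0.00 -0.00 -0.03;
```

There was no contact force and the rim is at about 12 mm, so the cap is inside the recess. I'll lower it a touch and release.

```bash
python3 -m crank '0 0 0.03 0 0 0 30; 0 0 0 0 0 0 30; 0 0 0 0 0 0 50; 0 0 0 0 0 0 60; 0 0 0 0 0 0 70; 0 0 0 0 0 0 70; 0 0 -0.2 0 0 0 70; 0 0 -0.4 0 0 0 70; 0 0 -0.6 0 0 0 70; 0 0 -0.7 0 0 0 70'
python3 - <<'E'
from h import *
o=st();
p,d=camera('wrist');cv2.imwrite('pics/w5.png',p[:,:,::-1])
print(wproj([.5708,.3338,.044],o),wproj([.5708,.3338,.018],o))
E
```

```text
clock: 11.35
position: [0.5691, 0.3333, 0.1741]
ee_rot: [0.722, 0.692, -0.003, -0.0]
ft_force: [0.1, 0.4, 1.1]
grip_width: 0.819
t 11.35 pos [0.5691 0.3333 0.1741] m [-11.9 434.6 174.1] x [ 0.042  0.999 -0.003] z [-0.005 -0.003 -1.   ] F [0.1 0.4 1.1] g 0.819
[322.27164774 218.77243421] [322.12438716 205.70579767]
```

View pics/w5.png

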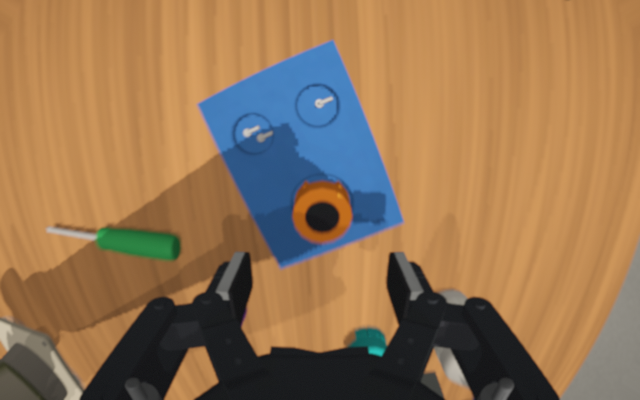

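The cap is seated upright and centred in the recess at about (322,215). Now I'll move over the roller.

```bash
python3 -m crank '-0.3 0 -0.8 0 0 0 75; -0.7 0 -0.7 0 0 0 80; -0.95 0 -0.3 0 0 0 85; -1 0 0 0 0 0 85; -1 0 0 0 0 0 85; -1 0 0 0 0 0 85; -1 0 0 0 0 0 85; -1 0 0 0 0 0 85; -1 0 0 0 0 0 85; -1 0 0 0 0 0 85'
python3 - <<'E'
from h import *
st();plan(m2w(0,-.001,.2),down(MY),4)
E
```

```text
clock: 12.4
position: [0.5575, -0.0301, 0.2689]
ee_rot: [0.719, 0.695, 0.012, 0.002]
ft_force: [0.7, -0.1, -1.5]
grip_width: 0.996
t 12.4 pos [ 0.5575 -0.0301  0.2689] m [ -9.7  71.  268.9] x [0.033 0.999 0.016] z [ 0.02   0.015 -1.   ] F [ 0.7 -0.1 -1.5] g 0.996
total mm tool [-73.1   8.1  68. ] turn deg [ 1.11 -0.9   0.27]
-0.46 0.05 0.42 0.03 -0.03 0.01; -0.46 0.05 0.43 0.03 -0.03 0.01; -0.45 0.06 0.43 0.03 -0.03 0.01; -0.45 0.06 0.43 0.03 -0.03 0.01;
```

```bash
python3 -m crank '-0.5 0.05 0.3 0.03 -0.03 0.01 85; -0.4 0.05 0.4 0.03 -0.03 0.01 85; -0.3 0.05 0.4 0.03 -0.03 0 85; -0.2 0.05 0.4 0.03 -0.03 0 85; 0 0 0.1 0 0 0 85; 0 0 0 0 0 0 85; 0 0 0 0 0 0 85; 0 0 0 0 0 0 85; 0 0 0 0 0 0 85; 0 0 0 0 0 0 85'
python3 - <<'E'
from h import *
o=st();plan(m2w(0,-.001,.14),down(MY),4)
p,d=camera('wrist');cv2.imwrite('pics/w6.png',p[:,:,::-1])
p,d=camera('scene');cv2.imwrite('pics/s6.png',cv2.resize(p[120:310,180:400,::-1],None,fx=3.6,fy=3.6,interpolation=cv2.INTER_CUBIC))
for y in(-.145,-.066,.066,.145): print(wproj(m2w(0,y,.085),o))
E
```

```text
clock: 13.4
position: [0.5657, -0.0942, 0.2123]
ee_rot: [0.723, 0.691, 0.006, 0.005]
ft_force: [1.6, -0.2, -0.1]
grip_width: 0.996
t 13.4 pos [ 0.5657 -0.0942  0.2123] m [  0.9   7.3 212.3] x [0.044 0.999 0.002] z [ 0.015  0.001 -1.   ] F [ 1.6 -0.2 -0.1] g 0.996
total mm tool [-8.4 -1.9 72.2] turn deg [ 0.87 -0.1  -0.38]
-0.05 -0.01 0.45 0.03 -0.00 -0.01; -0.05 -0.01 0.45 0.03 -0.00 -0.01; -0.05 -0.01 0.45 0.03 -0.00 -0.01; -0.05 -0.01 0.45 0.03 -0.00 -0.01; 
[317.2326197  368.24598694]
[316.18929382 305.80374092]
[313.98062035 136.70354462]
[312.94044231  14.4615702 ]
```

View pics/w6.png

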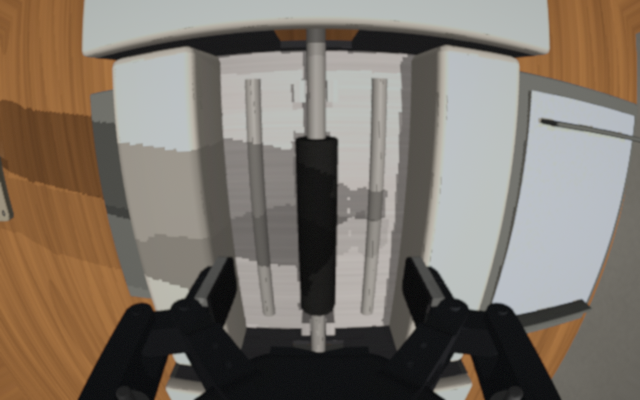

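View pics/s6.png

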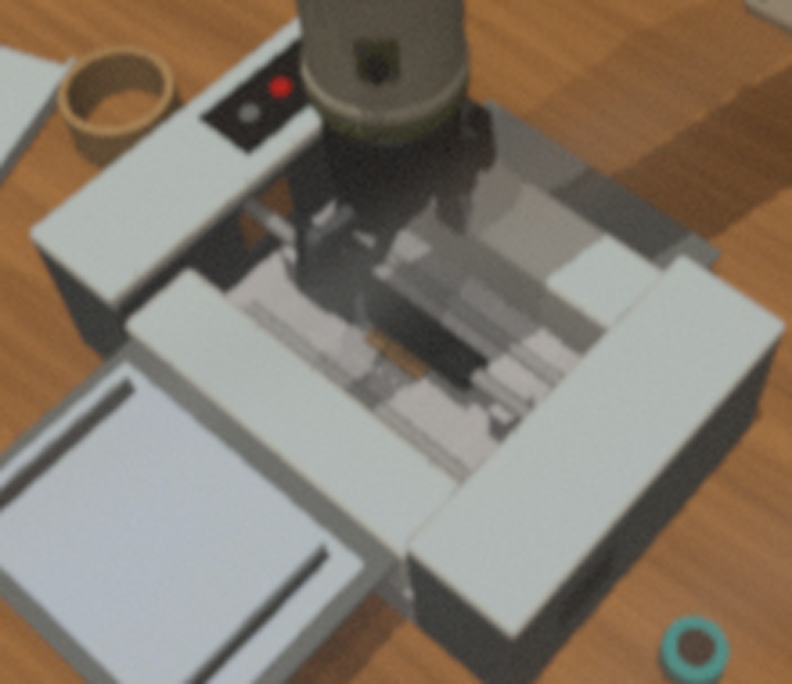

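The tyre is at column ~317, as predicted. The windows show open space behind them. I'll descend and grip the tyre at its middle.

```bash
python3 -m crank '-0.1 -0.03 0.3 0.05 0 -0.02 85; -0.1 -0.02 0.4 0.05 0 -0.02 85; 0 0 0.4 0 0 0 85; 0 0 0.4 0 0 0 85; 0 0 0.2 0 0 0 85; 0 0 0 0 0 0 85; 0 0 0 0 0 0 85; 0 0 0 0 0 0 85; 0 0 0 0 0 0 85; 0 0 0 0 0 0 85'
python3 - <<'E'
from h import *
o=st();plan(m2w(0,-.001,.139),down(MY),1)
E
```

```text
clock: 14.5
position: [0.5621, -0.1047, 0.1371]
ee_rot: [0.721, 0.693, -0.001, -0.002]
ft_force: [0.7, -0.3, 0.2]
grip_width: 0.995
t 14.5 pos [ 0.5621 -0.1047  0.1371] m [ -2.3  -3.3 137.1] x [0.04  0.999 0.001] z [-0.003  0.001 -1.   ] F [ 0.7 -0.3  0.2] g 0.995
total mm tool [ 2.3  2.3 -1.9] turn deg [-0.2  -0.05 -0.11]
0.06 0.06 -0.05 -0.02 -0.01 -0.01;
```

```bash
python3 -m crank '0.05 0.05 -0.03 -0.02 0 0 60; 0 0 0 0 0 0 40; 0 0 0 0 0 0 30; 0 0 0 0 0 0 24; 0 0 0 0 0 0 20; 0 0 0 0 0 0 15; 0 0 0 0 0 0 15; 0 0 0 0 0 0 15; 0 0 0 0 0 0 15; 0 0 0 0 0 0 15' 80
python3 - <<'E'
from h import *
o=st()
E
```

```text
clock: 15.5
position: [0.5652, -0.1024, 0.1398]
ee_rot: [0.721, 0.693, 0.001, 0.0]
ft_force: [-0.8, 0.8, 1.6]
grip_width: 0.302
t 15.5 pos [ 0.5652 -0.1024  0.1398] m [  0.7  -0.9 139.8] x [0.039 0.999 0.001] z [ 0.002  0.001 -1.   ] F [-0.8  0.8  1.6] g 0.302
```

```bash
python3 -m crank '0 0 -0.1 0 0 0 15; 0 0 -0.15 0 0 0 15; 0 0 -0.15 0 0 0 15; 0 0 -0.15 0 0 0 15; 0 0 0 0 0 0 15; 0 0 0 0 0 0 15; 0 0 0 0 0 0 15; 0 0 0 0 0 0 15; 0 0 0 0 0 0 15; 0 0 0 0 0 0 15'
python3 - <<'E'
from h import *
o=st();plan(m2w(0,-.05,.163),down(MY),1)
p,d=camera('wrist');cv2.imwrite('pics/w7.png',p[:,:,::-1])
for y in(-.145,-.066,.066,.145): print(wproj(m2w(0,y,.108),o))
E
```

```text
clock: 16.5
position: [0.5639, -0.1022, 0.1622]
ee_rot: [0.721, 0.693, 0.0, -0.001]
ft_force: [0.3, -0.0, -2.7]
grip_width: 0.305
t 16.5 pos [ 0.5639 -0.1022  0.1622] m [ -0.6  -0.8 162.2] x [0.039 0.999 0.001] z [-0.001  0.001 -1.   ] F [ 0.3 -0.  -2.7] g 0.305
total mm tool [-49.2   0.7  -0.8] turn deg [-0.06 -0.07 -0.08]
-1.23 0.02 -0.02 -0.01 -0.01 -0.01; 
[320.12497229 429.30691297]
[320.17445929 368.97345614]
[320.09436432 140.07842515]
[319.72548825 -46.62785901]
```

View pics/w7.png

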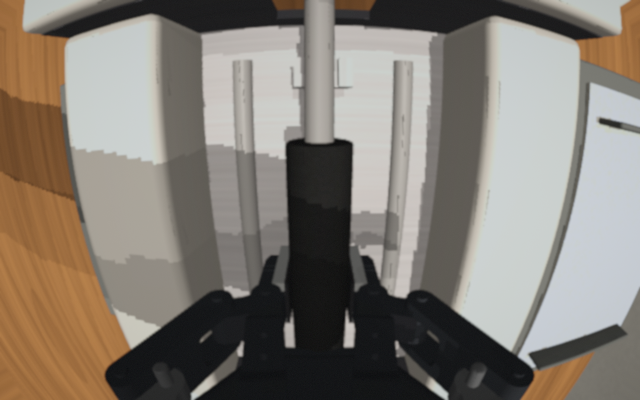

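The roller is held and lifted 23 mm, with its end features where predicted. Next I'll slide it 45 mm toward the drive side.

```bash
python3 -m crank '-0.15 0 0 0 0 0 15; -0.25 0 0 0 0 0 15; -0.3 0 0 0 0 0 15; -0.25 0 0 0 0 0 15; -0.15 0 0 0 0 0 15; 0 0 0 0 0 0 15; 0 0 0 0 0 0 15; 0 0 0 0 0 0 15; 0 0 0 0 0 0 15; 0 0 0 0 0 0 15'
python3 - <<'E'
from h import *
o=st()
p,d=camera('wrist');cv2.imwrite('pics/w8.png',p[:,:,::-1])
p,d=camera('scene');cv2.imwrite('pics/s8.png',cv2.resize(p[120:310,180:400,::-1],None,fx=3.6,fy=3.6,interpolation=cv2.INTER_CUBIC))
E
```

```text
clock: 17.55
position: [0.5617, -0.151, 0.162]
ee_rot: [0.721, 0.693, -0.0, -0.001]
ft_force: [0.2, -0.1, -2.9]
grip_width: 0.307
t 17.55 pos [ 0.5617 -0.151   0.162 ] m [ -0.9 -49.7 162. ] x [0.041 0.999 0.001] z [-0.001  0.001 -1.   ] F [ 0.2 -0.1 -2.9] g 0.307
```

View pics/w8.png

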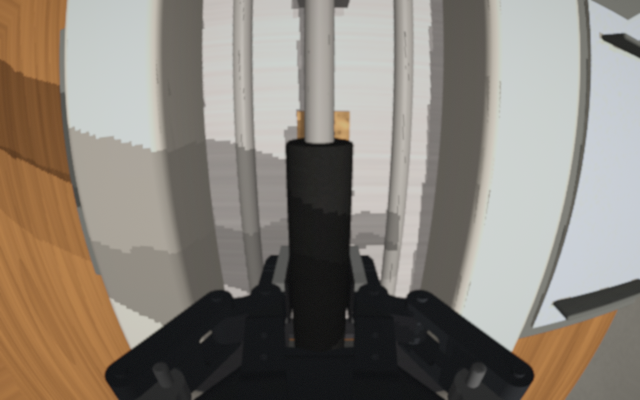

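View pics/s8.png

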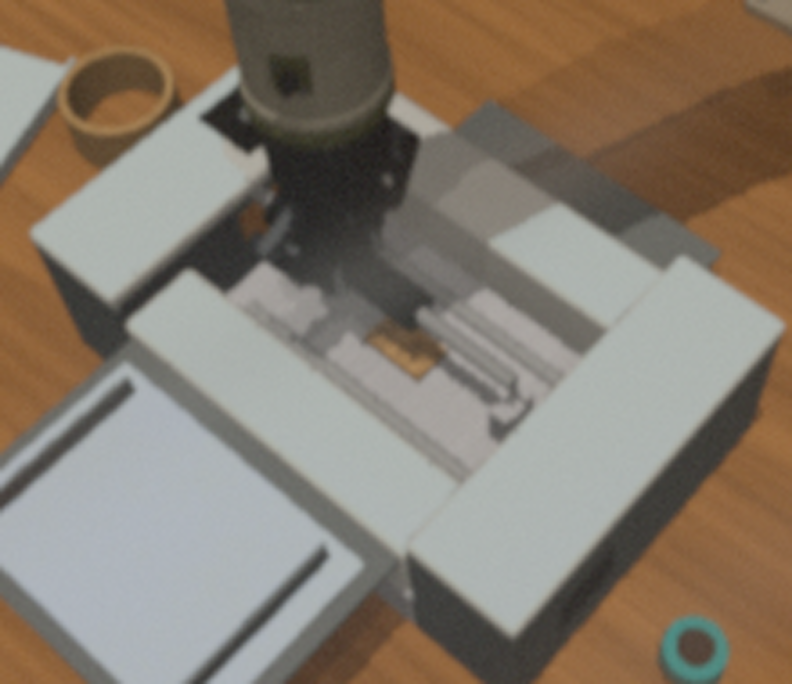

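The slide is done with no contact: the far end is about 6 mm short of the housing's end wall and the near end is free at y≈+96. Now I'll work out the tilt, pivoting near the drive window.

```bash
cat >> h.py <<'E'
def tool_for(yc,zc,a,x=0,L=.0542):
    r=np.radians(a);return m2w(x,yc-L*np.sin(r),zc+L*np.cos(r)),down(MY,a)
def ends():
    o=get_obs();Q=R.from_quat(o['ee_rot']);c=o['position']+Q.apply([0,0,.0542]);u=Q.apply([1,0,0])
    print('roller c',np.round(w2m(c)*1e3,1),'drive',np.round(w2m(c-.145*u)*1e3,1),'cap',np.round(w2m(c+.145*u)*1e3,1),'tilt',round(np.degrees(np.arcsin(u[2])),2), 'z at win',round((w2m(c)[2]-(w2m(c)[1]+.127)*u[2]/np.hypot(u[0],u[1]))*1e3,1))
def path(wp):
    o=get_obs();p,q=o['position'],R.from_quat(o['ee_rot'])
    for P,Q in wp:
        print(' '.join('%.2f'%x for x in np.r_[q.inv().apply(P-p)/.04,np.degrees((q.inv()*Q).as_rotvec())/8]),end='; ');p,q=P,Q
    print()
E
python3 - <<'E'
from h import *
ends()
path([tool_for(-.0485+.0015*min(1,a/10),.107+.080*np.tan(np.radians(a)),a) for a in(2,5,8,11,14,17,20,23)])
E
```

```text
roller c [ -1.  -49.6 107.8] drive [  -1.4 -194.6  107.7] cap [ -0.6  95.4 107.9] tilt 0.05 z at win 107.7
-0.01 0.02 -0.05 -0.01 0.24 -0.02; -0.06 -0.00 -0.10 0.00 0.38 0.00; -0.05 -0.00 -0.10 0.00 0.38 0.00; -0.05 -0.00 -0.10 -0.00 0.37 -0.00; -0.05 0.00 -0.11 0.00 0.38 0.00; -0.04 -0.00 -0.11 -0.00 0.38 -0.00; -0.04 -0.00 -0.11 0.00 0.37 -0.00; -0.03 0.00 -0.11 0.00 0.38 0.00;
```

```bash
python3 -m crank '0 0.02 -0.05 0 0.25 0 15; -0.05 0 -0.1 0 0.35 0 15; -0.05 0 -0.1 0 0.35 0 15; -0.05 0 -0.1 0 0.35 0 15; 0 0 0 0 0 0 15; 0 0 0 0 0 0 15; 0 0 0 0 0 0 15; 0 0 0 0 0 0 15; 0 0 0 0 0 0 15; 0 0 0 0 0 0 15'
python3 - <<'E'
from h import *
o=st();ends()
path([tool_for(-.047,.107+.080*np.tan(np.radians(a)),a) for a in(12,15,18,21,24)])
E
```

```text
clock: 18.65
position: [0.563, -0.1544, 0.175]
ee_rot: [0.716, 0.692, 0.066, -0.065]
ft_force: [-0.2, 0.0, -3.1]
grip_width: 0.307
t 18.65 pos [ 0.563  -0.1544  0.175 ] m [  0.4 -53.  175. ] x [0.034 0.982 0.184] z [ 0.004  0.184 -0.983] F [-0.2  0.  -3.1] g 0.307
roller c [  0.3 -43.  121.7] drive [   0.8 -185.5   95. ] cap [ -0.2  99.5 148.4] tilt 10.62 z at win 105.9
-0.12 -0.01 -0.07 -0.02 0.17 0.03; -0.05 0.00 -0.11 -0.00 0.37 -0.00; -0.04 0.00 -0.11 0.00 0.38 0.00; -0.03 -0.00 -0.11 -0.00 0.38 -0.00; -0.03 0.00 -0.11 0.00 0.37 0.00;
```

```bash
python3 -m crank '-0.1 0 -0.1 0 0.3 0.02 15; -0.05 0 -0.1 0 0.35 0 15; -0.05 0 -0.1 0 0.35 0 15; -0.05 0 -0.1 0 0.35 0 15; -0.03 0 -0.1 0 0.2 0 15; 0 0 0 0 0 0 15; 0 0 0 0 0 0 15; 0 0 0 0 0 0 15; 0 0 0 0 0 0 15; 0 0 0 0 0 0 15'
python3 - <<'E'
from h import *
o=st();ends()
p,d=camera('wrist');cv2.imwrite('pics/w9.png',p[:,:,::-1])
p,d=camera('scene');cv2.imwrite('pics/s9.png',cv2.resize(p[80:310,180:400,::-1],None,fx=2.6,fy=2.6,interpolation=cv2.INTER_CUBIC))
E
```

```text
clock: 19.65
position: [0.5633, -0.1675, 0.1913]
ee_rot: [0.703, 0.682, 0.144, -0.142]
ft_force: [-0.2, 0.5, -2.8]
grip_width: 0.298
t 19.65 pos [ 0.5633 -0.1675  0.1913] m [  1.3 -66.1 191.3] x [0.029 0.918 0.395] z [ 0.009  0.395 -0.919] F [-0.2  0.5 -2.8] g 0.298
roller c [  1.  -44.7 141.5] drive [   1.8 -177.9   84.2] cap [1.000e-01 8.850e+01 1.988e+02] tilt 23.28 z at win 106.1
```

View pics/w9.png

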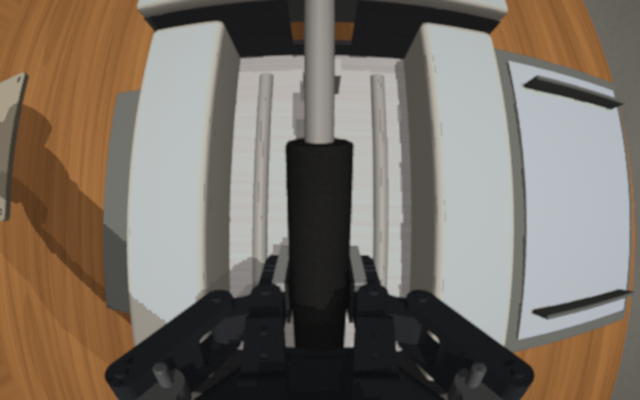

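View pics/s9.png

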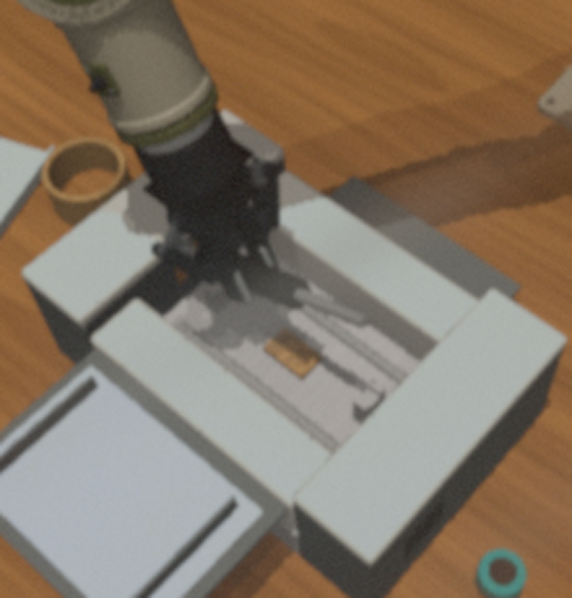

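The roller is still firm in the grip, tilted 23°, with the free end 199 mm high. I'll draw it out along its own axis.

```bash
python3 -m crank '0.2 0 0 0 0 0 15; 0.3 0 0 0 0 0 15; 0.35 0 0 0 0 0 15; 0.35 0 0 0 0 0 15; 0.35 0 0 0 0 0 15; 0.3 0 0 0 0 0 15; 0.2 0 0 0 0 0 15; 0.1 0 0 0 0 0 15; 0 0 0 0 0 0 15; 0 0 0 0 0 0 15'
python3 - <<'E'
from h import *
o=st();ends()
E
```

```text
clock: 20.75
position: [0.5661, -0.0792, 0.2293]
ee_rot: [0.702, 0.683, 0.144, -0.142]
ft_force: [-0.5, -0.4, -3.2]
grip_width: 0.302
t 20.75 pos [ 0.5661 -0.0792  0.2293] m [  0.7  22.2 229.3] x [0.025 0.918 0.396] z [ 0.009  0.396 -0.918] F [-0.5 -0.4 -3.2] g 0.302
roller c [  0.4  43.7 179.6] drive [  1.8 -89.4 122.1] cap [ -1.  176.8 237. ] tilt 23.34 z at win 105.9
```

```bash
python3 -m crank '0.1 0 -0.2 0 0 0 15; 0.1 0 -0.25 0 0 0 15; 0.1 0 -0.25 0 0 0 15; 0.1 0 -0.2 0 0 0 15; 0 0 0 0 0 0 15; 0 0 0 0 0 0 15; 0 0 0 0 0 0 15; 0 0 0 0 0 0 15; 0 0 0 0 0 0 15; 0 0 0 0 0 0 15'
python3 - <<'E'
from h import *
o=st();ends()
path([tool_for(.0437*(1-i/8),.21,23.3*(1-i/8)) for i in range(1,9)])
E
```

```text
clock: 21.75
position: [0.5658, -0.0811, 0.2717]
ee_rot: [0.703, 0.682, 0.144, -0.141]
ft_force: [0.7, -0.2, -2.7]
grip_width: 0.303
t 21.75 pos [ 0.5658 -0.0811  0.2717] m [  0.5  20.4 271.7] x [0.029 0.918 0.395] z [ 0.009  0.395 -0.919] F [ 0.7 -0.2 -2.7] g 0.303
roller c [2.000e-01 4.180e+01 2.219e+02] drive [  1.1 -91.3 164.6] cap [ -0.6 175.  279.2] tilt 23.28 z at win 149.2
-0.13 -0.01 0.24 -0.04 -0.36 0.04; -0.06 -0.00 -0.05 0.00 -0.36 0.00; -0.06 0.00 -0.04 -0.00 -0.36 -0.00; -0.06 0.00 -0.03 0.00 -0.36 0.00; -0.06 -0.00 -0.03 0.00 -0.36 0.00; -0.07 0.00 -0.02 -0.00 -0.36 0.00; -0.07 -0.00 -0.01 -0.00 -0.36 -0.00; -0.07 0.00 -0.01 0.00 -0.36 0.00;
```

```bash
python3 -m crank '-0.05 0 0 -0.02 -0.3 0.02 15; -0.05 0 0 0 -0.35 0 15; -0.05 0 0 0 -0.35 0 15; -0.05 0 0 0 -0.35 0 15; -0.05 0 0 0 -0.35 0 15; -0.05 0 0 0 -0.35 0 15; -0.05 0 0 0 -0.35 0 15; -0.05 0 0 0 -0.3 0 15; 0 0 0 0 0 0 15; 0 0 0 0 0 0 15'
python3 - <<'E'
from h import *
o=st();ends()
path([tool_for(0,.20,0)])
E
```

```text
clock: 22.75
position: [0.5643, -0.0964, 0.2659]
ee_rot: [0.719, 0.695, 0.005, -0.008]
ft_force: [-0.7, -0.2, -3.4]
grip_width: 0.301
t 22.75 pos [ 0.5643 -0.0964  0.2659] m [ -0.4   5.  265.9] x [0.035 0.999 0.018] z [-0.004  0.018 -1.   ] F [-0.7 -0.2 -3.4] g 0.301
roller c [ -0.7   6.  211.7] drive [  -0.3 -139.   209.1] cap [ -1.1 151.  214.3] tilt 1.03 z at win 209.3
-0.13 0.01 0.29 -0.04 -0.13 0.02;
```

```bash
python3 -m crank '-0.07 0 0.1 -0.02 -0.07 0.01 15; -0.06 0 0.15 -0.02 -0.06 0.01 15; 0 0 0.1 0 0 0 15; 0 0 0 0 0 0 15; 0 0 0 0 0 0 15; 0 0 0 0 0 0 15; 0 0 0 0 0 0 15; 0 0 0 0 0 0 15; 0 0 0 0 0 0 15; 0 0 0 0 0 0 15'
python3 - <<'E'
from h import *
o=st();ends()
for n in("wrist","scene","top"):
    p,d=camera(n);cv2.imwrite(f'pics/{n}10.png',p[:,:,::-1])
    if n=="top": cv2.imwrite('pics/top10c.png',cv2.resize(p[130:245,145:410,::-1],None,fx=3,fy=3,interpolation=cv2.INTER_CUBIC))
E
```

```text
clock: 23.75
position: [0.5637, -0.103, 0.2503]
ee_rot: [0.721, 0.693, 0.001, -0.0]
ft_force: [0.0, -0.5, -3.8]
grip_width: 0.305
t 23.75 pos [ 0.5637 -0.103   0.2503] m [ -0.8  -1.6 250.3] x [0.04  0.999 0.001] z [ 0.001  0.001 -1.   ] F [ 0.  -0.5 -3.8] g 0.305
roller c [ -0.8  -1.6 196.1] drive [  -1.2 -146.6  195.9] cap [ -0.4 143.4 196.3] tilt 0.07 z at win 195.9
```

View pics/wrist10.png

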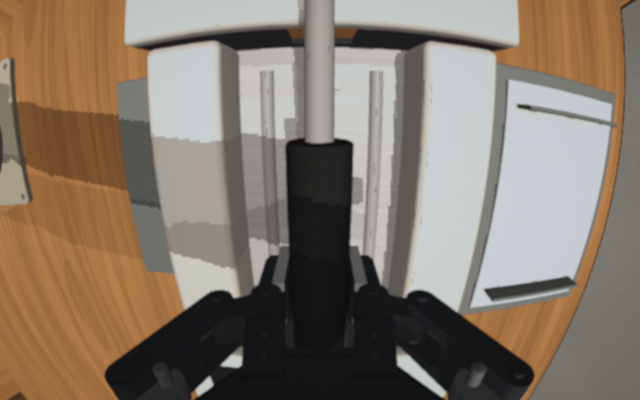

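View pics/scene10.png

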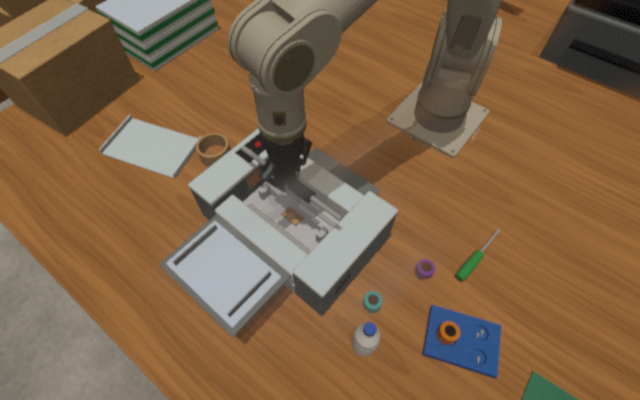

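View pics/top10c.png

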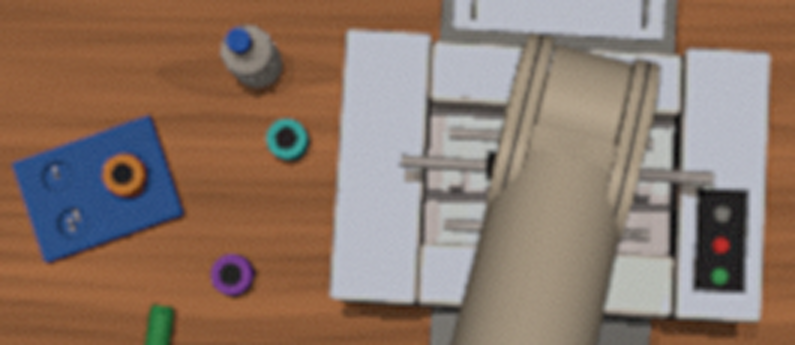

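The top view shows both shaft ends above the housings, at (410,162) and (710,180), and the orange cap upright in the large recess at (123,174). The bottle, screwdriver and tape roll haven't moved. I'll check that the arm is at rest and hand in.

Run:
```python
from h import *
from workcell import hand_in
o=st();ends();print(np.abs(o['joint_velocities']).max());print(f("top",145,130,3,123,174,.044))
print(hand_in())
```

```text
t 23.9 pos [ 0.5636 -0.103   0.2503] m [ -0.8  -1.6 250.3] x [0.04  0.999 0.001] z [ 0.     0.001 -1.   ] F [ 0.1  0.  -3.6] g 0.307
roller c [ -0.8  -1.6 196.1] drive [  -1.2 -146.6  195.9] cap [ -0.4 143.4 196.2] tilt 0.07 z at win 195.9
0.0021677278529087162
[0.56996883 0.33431321 0.044     ]
the job is handed in; nothing more can be done
None
```

The job is done and was handed in at about 23.9 s, well under the 58 s limit. `hand_in` gives no verdict, so what follows is from my own last checks.

- **Cap:** I lifted the orange cap off and put it rim down in the tray's large round recess. In the final top view it sits upright there, within about 1 mm of the recess centre I measured.
- **Roller:** I lifted it 23 mm and slid it about 49 mm toward the drive side. I then tilted it 23° and drew it out capped end first. It is level in the gripper, with its axis 196 mm high and the tyre's underside about 42 mm above the housings. The wrist reads about 3.6 N, which matches its weight, and the arm is at rest.
- **Other objects:** In the last pictures the bottle, screwdriver and tape roll are where they started.
- **Forces:** Every wrist reading I took was under 4 N, but I only saw the value at the end of each move.

Two readings disagreed:
- **Wrist camera:** it read about 2.5 mm off from the top camera. The offset was the same for the cap and the recess, so it cancelled out.
- **Gripper opening:** it read about 26 mm on the 28 mm tyre, but the roller showed no slip in the wrist pictures.

I also let go of the cap once while it was still on its bearing and regripped it 15 mm higher, so the fingertips would clear the tray.

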